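# Unload the lamp-module burn-in fixture

### The arm

A 7-joint arm with a two-finger parallel gripper is mounted at the origin on the work surface. World frame = base frame: x ahead of the robot, y to its left, z up, the work surface at z = 0. Lengths are in m, angles in rad, forces in N, time in s.
With the tool pointing down it reaches from about 0.425 to 0.95 m from the base axis. Payload 4.7 kg.
Tool frame: the origin (TCP) lies at the very end of the fingers, on their centre line; the grasp point (between the pads) lies manip.grasp_offset behind it (manip.grasp_offset is the distance from the TCP to the grasp point, in m); z points along the fingers, y is the line along which they close (so a half turn about z gives the same grasp; the last joint's range is limited). The gripper opens to 85 mm and grips with 20 to 120 N. Pads are 22 mm wide; open, the fingers measure 114 mm over their backs; the gripper's body (76 mm by 85 mm) begins 54 mm behind the grasp point. The pads swing forward as they close: fully open they stand 13 mm farther back than shut.
Start: joints at [-1.262, 0.469, -0.049, 1.532, 0.024, 1.141, -0.082], TCP at [0.224, 0.637, 0.231] pointing down, gripper open.
Joint ranges: [-2.59, 2.59], [-0.33, 1.99], [-1.39, 1.29], [0.1, 2.45], [-1.04, 4.18], [0.21, 1.99], [-2.66, 2.66]. Speed limits (rad/s): [2.57, 2.57, 3.14, 3.14, 3.14, 3.14, 3.14].

### API

Orientations are given as [roll, pitch, yaw] about the fixed x, y, z axes, in that order (R = Rz(yaw) Ry(pitch) Rx(roll)).
In Python, from rig import manip gives the robot as it stands. Calls block until the motion is done:
- manip.goto(position, orientation): joint-space move of the TCP to a pose.
- manip.move_linear(position, vel=0.15, attitude=None, force_limit=None): straight line of the TCP; attitude=None keeps the orientation; vel is the mean speed in m/s. With force_limit (N) it stops when the force on the tool has changed by that much, and returns True; else False.
- manip.set_joints(angles): joint-space move.
- manip.open_gripper() and manip.close(): open the fingers fully, or close them until they stop; the grip force is fixed at half the most.
- manip.pause(seconds).
- manip.ik(position, orientation): joint angles nearest the present ones, or None.
- manip.get_state(): the state.
- manip.snapshot(name): name is "scene" or "side" or "wrist"; returns a dict with "color" (480x640x3 uint8, red, green, blue), "z_map" (480x640 float32, m along the optical axis (not along the pixel's ray), 0 where there is no reading), "fx", "fy", "cx", "cy" (pixels), "k1" (the pictures are not rectified: a ray, as slopes to the right and down, at radius r is drawn at 1 + k1 r^2 times it, then the intrinsics apply), "eye" and "rotation" of the camera in the world; the wrist camera has in their place "hand_eye" (4x4, takes a point from camera to tool coordinates, whose origin is the TCP and whose axes are the flange's). Camera axes: x right, y down, z forward; pixel columns grow to the right and rows downward; lengths in m; the calibration is good to about 2 mm. A picture is of the moment at which its call begins: read the wrist's pose just before it.
A pose or a line that the arm cannot do raises manip.IKError and nothing moves.
- manip.job_done(): hands the job in; it is judged then, once.
Trained networks look in the newest picture that a camera, given by its name, has taken for a name from the list of things; names that differ only in an ending like _2 or _b are one class to them, and where a whole thing is asked for, a point or a joint stands for the part that bears it (a point fixed in the world has none). Each returns a list of dicts, best first, with "confidence" (0 to 1); they miss things now and then, are a little off and sometimes report something else, mostly with a low value. They report only what shows in the picture. A call takes as long as a camera call. They do not tell look-alikes from the thing itself.
- manip.spot_in(name, camera): "extent" ([centre column, centre row, width, height] in pixels, round what is visible of it).
- manip.mark_of(name, camera): "at" ([column, row] in pixels: a listed point, or the origin of a listed thing).
The state is a dict: "clock": time; "joint_positions": joint angles; "qvel": joint speeds; "joint_efforts": joint torques, N m; "position": TCP position; "eef_rot": TCP orientation; "contact_force": force on the tool from outside, world axes, zero at the start; "ft_torque": the same for the moment, N m; "grip_width": finger opening in m; "grip_force": force on a finger pad.
Only numpy, scipy, OpenCV 4.12 (cv2) and the standard library are available. Lean on these libraries where they do the work, as an engineer would, in place of code of your own. Each camera call takes 0.05 s, during which the arm holds its last target. There are 200 camera calls.

### The job

Unload the burn-in fixture: pinch the cover's sprung tab towards its rib, lift the cover off the fixture and stand it upright on the white sheet; then push the ejector rod through the bores in the back plate to drive every lamp module right out of its bay on to the shelf. Stand all the modules upright, stem up, inside the low carton tray, and stand the ejector back on the blue mat, leaving the jar, the screwdriver and the small carton where they are.

Things in the scene. Friction and masses are not known exactly. Their poses are not given: they have to be found in the camera images.
- fixture_origin (a point): Fixture, fixed: an aluminium block of three roofed bays side by side along its x, a black shelf along its +y side. Point on the bench; z up, +y = push direction, back plate to shelf. In its frame (mm): block x -125..125, y -43..43, top (clear roof) z 76; bored back plate y -43..-23; bays at x -78, 0, 78, each 62 wide, floor z 20, roof underside z 68, open mouths at y 43.
- shelf_c (a point): Middle of the fixture's shelf (fixture x 0, y 90, z 20 mm), axes as the fixture's. The flat shelf top reaches from the bay mouths (47 mm to -y) to a rim 47 mm to +y, 10 mm high; side rims 10 mm high at x beyond +-128; two 6 mm high cover stops at x +-113..127, y 10..16.
- lip (a point): Middle of the end of the steel catch lip on the fixture's mouth side, under which the cover's tab hooks: 60 mm along x, sticks out 6 mm to +y from the bay mouths, between 68 and 76 mm above the bench.
- bore1 (a point): Centre of the outer mouth of the bore of bay 1 (fixture x -78), 32 mm above the bench; through round bore 26 mm in diameter and 20 mm long running along fixture +y, axes as the fixture's. Pushed with the rod, the module (if there is one) slides along the bay.
- bore2 (a point): The same for bay 2 (x 0).
- bore3 (a point): The same for bay 3 (x 78).
- seat1 (a point): Where the centre of module 1 lies when seated in bay 1 (51 mm beyond the bore's outer mouth). A module is right out of its bay when its centre is 65 mm farther along fixture +y.
- seat2 (a point): The same for module 2 in bay 2.
- seat3 (a point): The same for module 3 in bay 3.
- module1_c (a point): Centre of loose lamp module 1, 0.16 kg, 44 mm high: aluminium disc 60 mm in diameter, 24 mm high, a white round circuit board on it and a black stem, 32 mm in diameter, 20 mm high, to grasp. Its z is up, stem up. At the start seated in bay 1 behind a sprung detent (3 to 10 N to push past). Absent in some starts (then None).
- module2_c (a point): The same for lamp module 2, seated in bay 2 if present.
- module3_c (a point): The same for lamp module 3, seated in bay 3 if present.
- cover_grip (a point): Cover: grey plastic hood, 0.3 kg, 248 (its x) x 54 (y) mm, open below and to -y, standing on the shelf over the bay mouths, axes as the fixture's. Top plate 64 mm above its foot carries a grey rib and a black sprung tab, both to 100 mm. This point, 86 mm above the foot, is the place to pinch: midway between the rib's and the fully pressed tab's outer faces (20 mm apart along y).
- cover_rib (a point): Middle of the outer (+y) face of the cover's fixed rib, 50 mm along x, 11 mm to +y of cover_grip. The tab (44 mm along x) stands parallel, its outer face at rest 30 mm to -y of this face. Pinch both along y, fingers centred on cover_grip, not on the tab at rest, since only the tab gives; keep pinching while lifting straight up.
- tab (a joint): How far the cover's tab is pressed towards the rib: 0 at rest (hooked 4 mm under the lip) to 0.009 m; 3 N at first, 8 N at the end. Free of the lip above about 0.005.
- ejector_handle (a point): Ejector, 0.4 kg, stands on the bench: black upright handle block 28 (its x) x 50 (y) mm, to 70 mm high, on a steel foot plate 10 mm thick (x -45..45, y -55..25 mm), and a level steel rod, 16 mm in diameter, 110 mm long, out of its +y face. Point on the block's centre line, 45 mm above the bench; z up. Rod axis 32 mm up, level with the bores when standing. Rod tip 135 mm to +y.
- ejector_tip (a point): Centre of the ejector rod's end face.
- carton_in (a point): Centre of the inner floor (5 mm above the bench) of the low open cardboard carton tray, fixed: inside 240 mm along its x by 90 mm along its y, walls 5 mm thick, rim 30 mm above the bench.
- mat_c (a point): Centre of the blue mat, flat on the bench, 270 mm (its x) by 130 mm (its y). The ejector stands on it at the start.
- sheet_c (a point): Centre of the white sheet, flat on the bench, 300 mm (its x) by 210 mm (its y).
- jar: Bystander: a closed jar, 52 mm in diameter, 75 mm high, beyond the fixture; origin at its foot.
- screwdriver_grip (a point): Bystander: a screwdriver 190 mm long lying beyond the fixture; this point is in its handle.
- parts_box: Bystander: a small closed carton 80 x 110 x 50 mm, beyond the tray; origin under its centre.
Things that resemble listed ones, but are neither listed nor needed, are in the scene too. Leave any purple look-alike of the part that bears ejector_handle alone.

How it is judged:
By the outcome, as a careful person would: the job done as asked, in the order asked, and still so for the second after the job is handed in, with the robot touching nothing.
Of module1, module2, module3 only 2 to 3 are there at a start; the rules pass over those that are not, and their reading is None.
At some moment in a run one of ejector may be knocked a few centimetres aside while the robot is not near it.
Once in a run the grip may slacken for a moment while it holds something.
It also fails if it takes over 208 s, if anything falls off the work surface, if the arm or the gripper's body presses on something with over 40 N, if the wrist force passes 120 N, or if a joint passes its speed limit or range.

## Working session

There is one attempt and no reset: what is moved stays moved. The work goes in short steps, each a Python script; the robot and the scene stay as the last script left them, time stands still between calls to the robot, and variables do not carry over. Pictures are saved under pics/ and viewed, at most 14 in all, crops included, and the job is handed in when it is done.

```bash
ls && mkdir -p pics
cat > h.py <<'E'
import numpy as np, cv2
from rig import manip
from scipy.spatial.transform import Rotation as R
def snap(cam):
    st=manip.get_state()
    s=manip.snapshot(cam)
    if cam=="wrist":
        T=np.eye(4); T[:3,:3]=rot(st["eef_rot"]); T[:3,3]=st["position"]
        T=T@np.array(s["hand_eye"])
        s["eye"]=T[:3,3]; s["rotation"]=T[:3,:3]
    s["eye"]=np.array(s["eye"]); s["rotation"]=np.array(s["rotation"])
    return s
def rot(o):
    o=np.array(o)
    if o.shape==(3,3): return o
    return R.from_euler("xyz",o).as_matrix() if o.size==3 else R.from_quat(o).as_matrix()
def ray(s,px):
    d=np.array([(px[0]-s["cx"])/s["fx"],(px[1]-s["cy"])/s["fy"]]); u=d.copy()
    for _ in range(20): u=d/(1+s["k1"]*(u@u))
    return s["rotation"]@np.array([u[0],u[1],1.0])
def at_depth(s,px):
    c,r=int(round(px[0])),int(round(px[1]))
    w=s["z_map"][max(r-2,0):r+3,max(c-2,0):c+3]; w=w[w>0]
    return s["eye"]+ray(s,px)*np.median(w) if w.size else None
def at_z(s,px,z):
    d=ray(s,px); return s["eye"]+d*(z-s["eye"][2])/d[2]
def tri(obs):
    A=np.zeros((3,3));b=np.zeros(3)
    for s,px in obs:
        d=ray(s,px);d/=np.linalg.norm(d);P=np.eye(3)-np.outer(d,d);A+=P;b+=P@s["eye"]
    p=np.linalg.solve(A,b)
    res=[np.linalg.norm(np.cross(p-s["eye"],ray(s,px)/np.linalg.norm(ray(s,px)))) for s,px in obs]
    return p,max(res)
def proj(s,p):
    q=s["rotation"].T@(np.array(p)-s["eye"]); u=q[:2]/q[2]; u=u*(1+s["k1"]*(u@u))
    return np.array([u[0]*s["fx"]+s["cx"],u[1]*s["fy"]+s["cy"]])
def save(s,name): cv2.imwrite("pics/"+name+".png",s["color"][:,:,::-1])
E
cat > a.py <<'E'
from h import *
print(manip.get_state(), manip.grasp_offset)
S={c:snap(c) for c in("scene","side","wrist")}
import pickle; pickle.dump(S,open("S.pkl","wb"))
for c,s in S.items(): save(s,c+"0"); print(c,s["eye"],s["rotation"].round(2).tolist(),s["fx"],s["k1"])
z={"lip":.072,"shelf_c":.02,"bore1":.032,"bore2":.032,"bore3":.032,"cover_grip":.106,"cover_rib":.106,"ejector_handle":.045,"ejector_tip":.032,"carton_in":.005,"mat_c":0,"sheet_c":0,"fixture_origin":0,"module1_c":.042,"module2_c":.042,"module3_c":.042,"jar":0,"screwdriver_grip":.015,"parts_box":0}
for n in z:
    print(n)
    for c in("scene","side"):
        for d in manip.mark_of(n,c)[:3]:
            if d["confidence"]>.25: print("  ",c,round(d["confidence"],2),np.round(d["at"]),at_z(S[c],d["at"],z[n]).round(3))
E
python3 a.py
```

```text
pics
{'clock': 0.0, 'joint_positions': array([-1.26189455,  0.4694962 , -0.04857058,  1.53368432,  0.02410318,
        1.14099301, -0.08230554]), 'qvel': array([ 0.00116893, -0.00039093,  0.00045963,  0.00014869,  0.00079805,
        0.00100787,  0.00026865]), 'joint_efforts': array([ 1.19609402e-05, -5.10304248e+01, -4.62719891e-02, -2.37711167e+01,
        1.07874779e-02,  7.67750898e-03, -1.82952826e-07]), 'position': array([0.22351705, 0.63630544, 0.23022849]), 'eef_rot': array([-3.13959929e+00,  8.64076384e-05,  2.80379643e+00]), 'contact_force': array([ 0.64737853, -0.38790986,  0.63207676]), 'ft_torque': array([0.00617295, 0.02329763, 0.06614536]), 'grip_force': 0.0, 'grip_width': 0.0856208698037304} 0.0187
scene [ 0.96162856 -0.80087224  0.99045455] [-2.41, -0.02, 0.62] 463.9482275266782 0.019601035786097083
side [-0.09112312 -1.32926225  1.00437677] [-2.18, -0.01, -0.45] 586.807566103014 -0.11629923523808348
wrist [0.14707429 0.6628815  0.37203763] [[0.33, 0.9, 0.29], [0.94, -0.32, -0.1], [-0.0, 0.31, -0.95]] 340.7312904143539 -0.03417312334350754
lipTraceback (most recent call last):
  File "a.py", line 11, in <module>
    if d["confidence"]>.25: print("  ",c,round(d["confidence"],2),np.round(d["at"]),at_z(S[c],d["at"],z[n]).round(3))
                                                                                    ~~~~^^^^^^^^^^^^^^^^^^^
  File "h.py", line 26, in at_z
    d=ray(s,px); return s["eye"]+d*(z-s["eye"][2])/d[2]
                                                   ~^^^
IndexError: invalid index to scalar variable.
```

```bash
sed -i 's/s\["rotation"\]=np.array(s\["rotation"\])/s["rotation"]=rot(s["rotation"])/' h.py && python3 a.py | sed -n '/^lip/,$p'
```

```text
lip
   scene 0.68 [373. 205.] [0.558 0.08  0.072]
   scene 0.53 [366. 218.] [0.569 0.024 0.072]
   side 0.71 [301. 198.] [0.559 0.087 0.072]
   side 0.71 [310. 208.] [0.557 0.019 0.072]
shelf_c
   scene 0.55 [387. 163.] [0.469 0.327 0.02 ]
bore1
   scene 0.86 [333. 219.] [ 0.478 -0.001  0.032]
   scene 0.77 [378. 250.] [ 0.64  -0.025  0.032]
   scene 0.6 [354. 232.] [ 0.555 -0.009  0.032]
   side 0.96 [318. 224.] [ 0.572 -0.012  0.032]
   side 0.94 [291. 228.] [ 0.488 -0.001  0.032]
   side 0.79 [338. 220.] [ 0.636 -0.016  0.032]
bore2
   scene 0.86 [333. 219.] [ 0.478 -0.001  0.032]
   scene 0.77 [378. 250.] [ 0.64  -0.025  0.032]
   scene 0.6 [354. 232.] [ 0.555 -0.009  0.032]
   side 0.96 [318. 224.] [ 0.572 -0.012  0.032]
   side 0.94 [291. 228.] [ 0.488 -0.001  0.032]
   side 0.79 [338. 220.] [ 0.636 -0.016  0.032]
bore3
   scene 0.86 [333. 219.] [ 0.478 -0.001  0.032]
   scene 0.77 [378. 250.] [ 0.64  -0.025  0.032]
   scene 0.6 [354. 232.] [ 0.555 -0.009  0.032]
   side 0.96 [318. 224.] [ 0.572 -0.012  0.032]
   side 0.94 [291. 228.] [ 0.488 -0.001  0.032]
   side 0.79 [338. 2
[... 1351 characters left out ...]
310. 280.] [ 0.538 -0.195  0.   ]
   side 0.9 [310. 224.] [0.571 0.04  0.   ]
module1_c
   side 0.48 [300. 198.] [0.577 0.129 0.042]
   side 0.3 [292. 230.] [ 0.478 -0.025  0.042]
module2_c
   scene 0.69 [340. 288.] [ 0.631 -0.198  0.042]
module3_c
   side 0.73 [300. 184.] [0.615 0.213 0.042]
jar
   scene 0.63 [357. 332.] [ 0.721 -0.255 -0.   ]
   side 0.83 [398. 265.] [ 0.706 -0.252  0.   ]
screwdriver_grip
   scene 0.92 [416. 276.] [ 0.761 -0.031  0.015]
   side 0.68 [376. 219.] [ 0.758 -0.04   0.015]
   side 0.42 [286. 220.] [0.504 0.073 0.015]
parts_box
   scene 0.71 [447. 207.] [0.714 0.277 0.   ]
   scene 0.66 [387. 167.] [0.468 0.335 0.   ]
   side 0.83 [321. 182.] [0.715 0.261 0.   ]
```

View pics/scene0.png

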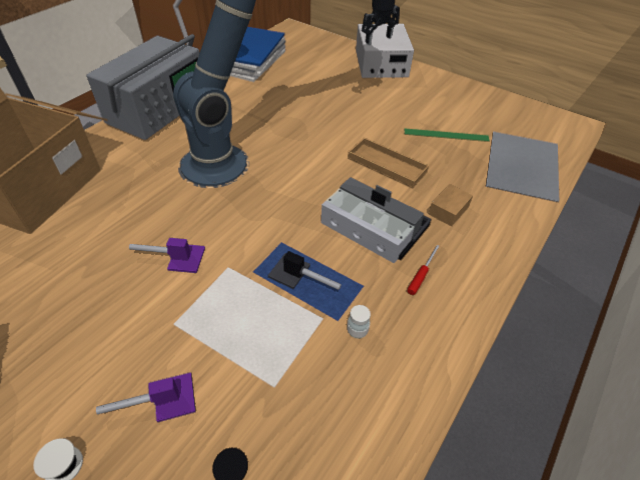

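View pics/side0.png

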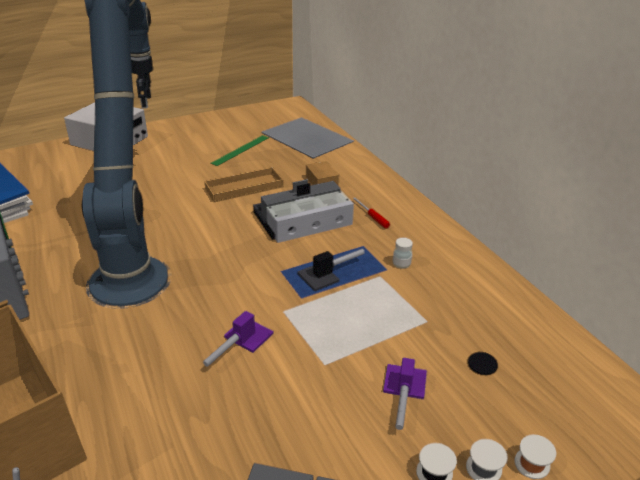

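```bash
cat > b.py <<'E'
from h import *
import pickle
S=pickle.load(open("S.pkl","rb"))
yaw=np.pi-.13
q=manip.ik([.57,.06,.33],[np.pi,0,yaw]); print("ik",q)
W=[]; D=[]
names=["lip","bore1","cover_grip","cover_rib","shelf_c","fixture_origin","module1_c","ejector_handle","ejector_tip","mat_c"]
for k,p in enumerate([[.57,.10,.33],[.56,-.04,.33],[.53,-.17,.33]]):
    manip.goto(p,[np.pi,0,yaw]); s=snap("wrist"); W.append(s); save(s,f"w{k}")
    D.append({n:[(round(d["confidence"],2),d["at"]) for d in manip.mark_of(n,"wrist")] for n in names})
    for n in names:
        for c,a in D[-1][n][:4]:
            if c>.3: 
                q=at_depth(s,a); print(k,n,c,np.round(a),None if q is None else q.round(4))
pickle.dump((W,D),open("W.pkl","wb"))
print(manip.get_state()["clock"], manip.get_state()["position"])
cv2.imwrite("pics/w01.png",cv2.resize(np.hstack([W[0]["color"],W[1]["color"]])[:,:,::-1],(800,300),interpolation=cv2.INTER_AREA))
E
python3 b.py
```

```text
ik [-0.49893021  0.23349699  0.39571192  1.6656387  -0.09377866  1.26120299
  1.3565352 ]
0 lip 0.7 [299. 198.] [0.5647 0.0786 0.0834]
0 cover_grip 0.81 [320. 201.] [0.5718 0.1019 0.0831]
0 cover_grip 0.62 [270. 194.] [0.5582 0.0445 0.0756]
0 cover_grip 0.43 [258. 132.] [0.4866 0.0429 0.0754]
0 shelf_c 0.76 [337. 187.] [0.5582 0.1232 0.0832]
0 ejector_handle 0.55 [ 72. 163.] [ 0.4915 -0.1911  0.0586]
0 ejector_tip 0.65 [120. 258.] [ 6.367e-01 -2.090e-01 -5.000e-04]
0 mat_c 0.57 [103. 185.] [ 0.5265 -0.1997 -0.0006]
1 lip 0.63 [424. 190.] [0.5655 0.0805 0.0831]
1 bore1 0.93 [344. 245.] [ 6.493e-01 -1.510e-02 -2.000e-04]
1 bore1 0.92 [337. 127.] [ 0.4841 -0.0087  0.0511]
1 bore1 0.91 [341. 191.] [ 0.5676 -0.0107  0.0147]
1 cover_grip 0.92 [453. 192.] [0.568  0.1078 0.1009]
1 cover_rib 0.6 [381. 189.] [0.5593 0.0335 0.0754]
1 cover_rib 0.57 [457. 191.] [0.5637 0.1066 0.1148]
1 cover_rib 0.53 [348. 245.] [ 0.6243 -0.0123  0.0742]
1 module1_c 0.48 [347. 321.] [ 0.7627 -0.0244  0.0234]
1 ejector_handle 0.68 [179. 154.] [ 0.4881 -0.1945  0.0686]
1 ejector_tip 0.61 [219. 249.] [ 0.62   -0.185   0.0381]
1 ejector_tip 0.6 [ 65. 169.] [ 4.878e-01 -3.882e-01 -2.000e-04]
1 mat_c 0.67 [203. 180.] [ 0.5296 -0.1987 -0.0006]
2 lip 0.74 [530. 203.] [0.5666 0.0766 0.0823]
2 lip 0.34 [484. 201.] [0.5595 0.0252 0.0748]
2 bore1 0.92 [440. 201.] [ 0.567  -0.0099  0.0184]
2 bore1 0.76 [444. 136.] [ 0.4819 -0.0019  0.0189]
2 cover_grip 0.95 [566. 203.] [0.5677 0.1079 0.0988]
2 cover_rib 0.65 [574. 203.] [0.5643 0.1072 0.1128]
2 shelf_c 0.81 [538. 189.] [0.5511 0.0836 0.0844]
2 shelf_c 0.5 [485. 137.] [0.4855 0.0246 0.0755]
2 ejector_handle 0.72 [289. 166.] [ 0.4892 -0.2001  0.0692]
2 ejector_tip 0.83 [315. 261.] [ 6.388e-01 -1.907e-01 -2.000e-04]
2 mat_c 0.86 [299. 186.] [ 0.5197 -0.1945  0.0345]
7.4167 [ 0.53010167 -0.16974148  0.33000114]
```

View pics/w01.png

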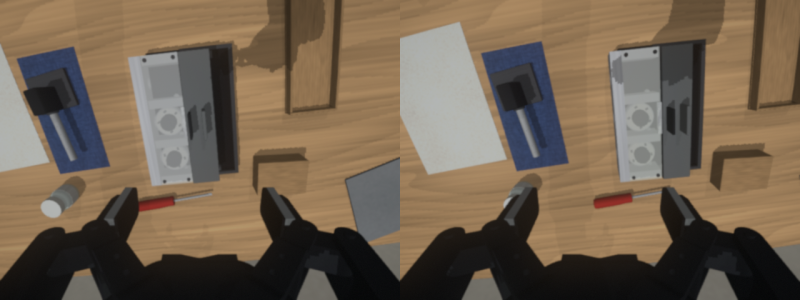

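```bash
cat >> h.py <<'E'
def cloud(s):
    z=s["z_map"]; v,u=np.nonzero(z>0)
    d=np.stack([(u-s["cx"])/s["fx"],(v-s["cy"])/s["fy"]],1); w=d.copy()
    for _ in range(10): w=d/(1+s["k1"]*(w**2).sum(1))[:,None]
    P=np.c_[w,np.ones(len(w))]*z[v,u][:,None]
    return P@s["rotation"].T+s["eye"], s["color"][v,u].astype(int)
def rect(P):
    """trimmed min-area rectangle in mm of xy: centre, (long,short), yaw of the long axis in [-90,90)"""
    P=P[:,:2]; img=np.zeros((1200,1200),np.uint8); ij=((P-[.2,-.6])*1000).astype(int)
    ok=((ij>=0)&(ij<1200)).all(1); img[ij[ok,1],ij[ok,0]]=255
    img=cv2.morphologyEx(cv2.morphologyEx(img,cv2.MORPH_CLOSE,np.ones((9,9))),cv2.MORPH_OPEN,np.ones((5,5)))
    n,l,st,_=cv2.connectedComponentsWithStats(img)
    k=1+np.argmax(st[1:,4]); pts=np.argwhere(l==k)[:,::-1].astype(np.float32)
    (c,wh,a)=cv2.minAreaRect(pts); 
    if wh[0]<wh[1]: wh=wh[::-1]; a+=90
    return np.array(c)/1000+[.2,-.6]+.0005,np.array(wh)+1,(a+90)%180-90
E
cat > c.py <<'E'
from h import *
import pickle
W,D=pickle.load(open("W.pkl","rb")); S=pickle.load(open("S.pkl","rb"))
for k in (0,1,2):
    P,C=cloud(W[k]); x,y,z=P.T; R_,G,B=C.T
    box=(x>.38)&(x<.75)&(y>-.1)&(y<.22)
    for n,m in {"roof":box&(z>.072)&(z<.0795),"plate":box&(z>.0805)&(z<.09),"ribtab":box&(z>.112)&(z<.128),"mat":(B>R_*1.6)&(z<.02)&(z>-.02)&(y<0),
      "handle":(y<-.1)&(y>-.3)&(z>.06)&(z<.08),"foot":(y<-.1)&(y>-.3)&(z>.006)&(z<.014)&(x<.56),"rod":(y<-.1)&(y>-.3)&(z>.03)&(z<.044)&(x>.53)&(x<.66),
      "tray rim":(y>.2)&(x<.62)&(z>.024)&(z<.036),"sheet":(y<-.15)&(z<.006)&(R_>150)&(B>140)}.items():
        if m.sum()>30:
            c,wh,a=rect(P[m]); print(k,n,c.round(4),wh.round(),round(a,1),"z",np.median(z[m]).round(4))
b=np.array
for n in("cover_grip","cover_rib","lip"):
    o=[(W[k],D[k][n][0][1]) for k in range(3) if D[k][n] and D[k][n][0][0]>.55]
    if n=="cover_rib": o=[(W[1],D[1][n][1][1]),(W[2],D[2][n][0][1])]
    if len(o)>1: print(n,*tri(o))
print("ej",*tri([(W[k],D[k]["ejector_handle"][0][1]) for k in (1,2)]))
print("grip scene/side",tri([(S["scene"],[379,194]),(S["side"],[305,187])]))
E
python3 c.py
```

```text
0 roof [0.5637 0.032 ] [252.  89.] -1.7 z 0.0751
0 plate [0.565  0.1029] [249.  56.] -1.6 z 0.0831
0 ribtab [0.565 0.11 ] [50.  8.] -2.1 z 0.119
0 mat [ 0.5273 -0.1968] [266. 127.] 1.7 z -0.0003
0 handle [ 0.716  -0.2485] [46. 45.] 0.0 z 0.0694
0 foot [ 0.4733 -0.2063] [93. 82.] -83.3 z 0.009
0 rod [ 0.5756 -0.1934] [93. 18.] 6.1 z 0.0372
0 tray rim [0.4844 0.3824] [205.  22.] -1.4 z 0.0284
0 sheet [ 0.5268 -0.2969] [294. 122.] -23.2 z -0.0004
1 roof [0.5637 0.0331] [253.  90.] -1.5 z 0.0751
1 plate [0.5647 0.1032] [248.  56.] -1.4 z 0.0831
1 ribtab [0.565 0.11 ] [50.  8.] 0.0 z 0.1186
1 mat [ 0.5273 -0.1971] [266. 126.] 1.9 z -0.0003
1 handle [ 0.4883 -0.2046] [51. 30.] 5.9 z 0.0688
1 foot [ 0.4731 -0.2065] [93. 81.] -83.9 z 0.0091
1 rod [ 0.5762 -0.1933] [95. 17.] 7.4 z 0.0376
1 tray rim [0.482 0.314] [208.  50.] 0.0 z 0.0283
1 sheet [ 0.4887 -0.3879] [302. 213.] 3.9 z -0.0003
2 roof [0.5634 0.0333] [252.  91.] -1.3 z 0.075
2 plate [0.5649 0.103 ] [249.  57.] -1.4 z 0.0831
2 ribtab [0.565  0.1095] [50.  9.] 0.0 z 0.118
2 mat [ 0.5274 -0.1968] [266. 126.] 1.9 z -0.0003
2 handle [ 0.715 -0.249] [46. 44.] 0.0 z 0.0697
2 foot [ 0.4732 -0.2072] [91. 82.] -83.2 z 0.0091
2 rod [ 0.5762 -0.1948] [94. 18.] 6.8 z 0.0377
2 sheet [ 0.4884 -0.3878] [301. 211.] 3.9 z -0.0003
cover_grip [0.56612736 0.10343064 0.10713901] 0.0019563428614360026
cover_rib [0.5643175  0.10747557 0.11251492] 0.00011703906708041992
lip [0.56612122 0.07909747 0.08067238] 0.00204564005996182
ej [ 0.48964857 -0.2014227   0.05262425] 0.0012501747523204802
grip scene/side (array([0.56897631, 0.08192954, 0.11424574]), np.float64(0.0038626014932388666))
```

```bash
cat > d.py <<'E'
from h import *
a=np.pi-.026
st=lambda t:print(t,*[np.round(manip.get_state()[k],4) for k in("clock","position","grip_width","grip_force","contact_force")])
g=np.array([.5652,.1032,0])
manip.goto(g+[0,0,.16],[np.pi,0,a]); st("above")
print(manip.move_linear(g+[0,0,.0878],vel=.1,force_limit=10)); st("down")
manip.close(); st("closed")
manip.move_linear(g+[0,0,.10],vel=.05); st("lift1")
if manip.get_state()["grip_width"]<.024:
    manip.move_linear(g+[0,0,.21],vel=.12); st("lift2")
s=snap("scene"); w=snap("wrist"); save(s,"d_scene")
E
python3 d.py
```

```text
above 8.6417 [0.5662 0.1012 0.161 ] 0.0854 0.0 [-0.0821  0.0144  0.3263]
False
down 9.5167 [0.5658 0.1031 0.0883] 0.0852 0.0 [-0.8586 -0.1675  0.5291]
closed 10.1417 [0.5656 0.1038 0.0888] 0.018 59.9684 [-1.3116  1.3109  6.0132]
lift1 10.5333 [0.5651 0.1032 0.1001] 0.0178 58.5858 [-0.3362 -0.4221 -2.0957]
lift2 11.6 [0.5645 0.1031 0.2091] 0.0179 58.5856 [-0.2942  0.0611 -3.2975]
```

```bash
cat > e.py <<'E'
from h import *
st=lambda t:print(t,*[np.round(manip.get_state()[k],4) for k in("clock","position","grip_width","grip_force","contact_force")])
g=np.array([.4885,-.388,0]); a=np.pi+.068
manip.move_linear(g+[0,0,.21],vel=.25,attitude=[np.pi,0,a]); st("over")
manip.move_linear(g+[0,0,.085],vel=.12); st("low")
print(manip.move_linear(g+[0,0,.064],vel=.03,force_limit=5)); st("down")
manip.open_gripper(); st("open")
manip.move_linear(g+[0,0,.20],vel=.2); st("up")
# ejector / fixture look
manip.goto([.50,-.12,.33],[np.pi,0,a-.03]); s=snap("wrist"); save(s,"e_w")
import pickle; c=snap("scene"); save(c,"e_scene"); pickle.dump((s,c),open("E.pkl","wb"))
P,C=cloud(s); x,y,z=P.T
for n,m in {"cover":(y<-.25)&(z>.055)&(z<.075)&(x<.66),"handle":(y<-.1)&(y>-.3)&(z>.06)&(z<.08)&(x<.6),"foot":(y<-.1)&(y>-.3)&(z>.006)&(z<.014)&(x<.56),"rod":(y<-.1)&(y>-.3)&(z>.03)&(z<.044)&(x>.53)&(x<.66),"roof":(z>.072)&(z<.0795)&(y>-.1)}.items():
    if m.sum()>30:
        c_,wh,a_=rect(P[m]); print(n,c_.round(4),wh.round(),round(a_,1),"z",np.median(z[m]).round(4))
cv2.imwrite("pics/e2.png",cv2.resize(np.hstack([s["color"],c["color"]])[:,:,::-1],(800,300),interpolation=cv2.INTER_AREA))
E
python3 e.py
```

```text
over 13.8417 [ 0.4891 -0.3867  0.2099] 0.018 58.5916 [-0.0694  0.3425 -2.5711]
low 15.0333 [ 0.489  -0.3885  0.0859] 0.0179 58.5889 [ 0.8154 -0.8244 -3.3089]
True
down 15.5833 [ 0.4884 -0.3878  0.0688] 0.018 60.1658 [-0.6305  0.1237  4.4338]
open 16.2417 [ 0.4875 -0.3869  0.0676] 0.0855 0.0 [-0.3618 -0.0404 -0.1709]
up 17.05 [ 0.4879 -0.3873  0.1989] 0.0851 0.0 [ 0.6604  0.7354 -0.4839]
cover [ 0.4865 -0.381 ] [249.  57.] 3.9 z 0.063
handle [ 0.466  -0.2445] [50. 29.] 0.0 z 0.0688
foot [ 0.451 -0.245] [92. 82.] -90.0 z 0.009
rod [ 0.566  -0.2435] [72. 15.] 0.0 z 0.0378
roof [0.5634 0.0353] [252.  94.] -1.5 z 0.0751
```

View pics/e2.png

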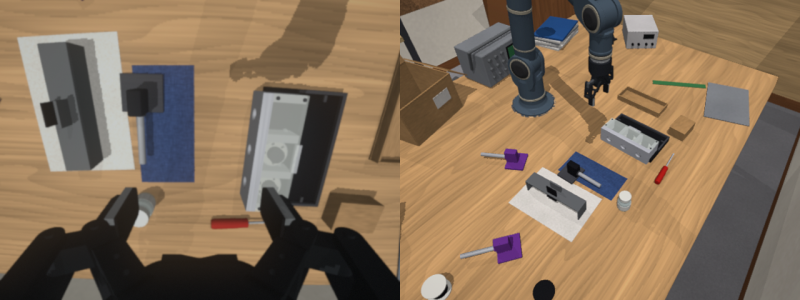

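```bash
cat > f.py <<'E'
from h import *
import pickle
st=lambda t:print(t,*[np.round(manip.get_state()[k],4) for k in("clock","position","grip_width","grip_force","contact_force")])
W,D=pickle.load(open("W.pkl","rb")); 
print("bores",tri([(W[1],[341,191]),(W[2],[440,201])]),tri([(W[1],[337,127]),(W[2],[444,136])]))
s,_=pickle.load(open("E.pkl","rb")); P,C=cloud(s); x,y,z=P.T
m=(y<-.2)&(y>-.29)&(z>.03)&(z<.044)&(x>.50)&(x<.61); r=np.polyfit(x[m],y[m],1); print("rod slope deg",np.degrees(r[0]),"y at .466",np.polyval(r,.466))
manip.goto([.466,-.2445,.14],[np.pi,0,r[0]]); 
w=snap("wrist"); P,C=cloud(w); x,y,z=P.T; m=(abs(y+.2445)<.05)&(abs(x-.466)<.06)&(z>.062)&(z<.078)
print("handle top",rect(P[m]),np.median(z[m])); save(w,"f_w")
E
python3 f.py
```

```text
bores (array([ 0.56504929, -0.01171723,  0.0260824 ]), np.float64(0.00022804548598818388)) (array([ 0.4824684 , -0.00769589,  0.03460924]), np.float64(0.001336286706792664))
rod slope deg 0.4045835013564491 y at .466 -0.24306279032610412
handle top (array([ 0.467, -0.245]), array([50., 28.]), 0.0) 0.06905387752852321
```

```bash
cat >> h.py <<'E'
st=lambda t:print(t,*[np.round(manip.get_state()[k],4) for k in("clock","position","grip_width","grip_force","contact_force")])
PSI=np.radians(-1.5); XF=np.array([np.cos(PSI),np.sin(PSI),0]); YF=np.array([-np.sin(PSI),np.cos(PSI),0]); O=np.array([.5635,.0323,0])
def F(x,y,z=0): return O+XF*x/1000+YF*y/1000+np.array([0,0,z])
E
cat > g.py <<'E'
from h import *
g=np.array([.467,-.2445,0])
print(manip.move_linear(g+[0,0,.027],vel=.1,force_limit=8)); st("down")
manip.close(); st("closed"); z0=manip.get_state()["position"][2]
manip.move_linear(g+[0,0,z0+.015],vel=.1); st("lift")
h=F(0,-43-25-135); h[2]=z0+.015
manip.move_linear(h,vel=.06,attitude=[np.pi,0,np.pi/2+PSI]); st("behind bore 2")
h[2]=z0+.003; manip.move_linear(h,vel=.05)
h[2]=z0-.004; print(manip.move_linear(h,vel=.02,force_limit=4)); st("stand")
print("z0",z0)
s=snap("side"); c=snap("scene"); save(s,"g_side")
w=snap("wrist"); save(w,"g_w")
def crop(im,cx,cy,f,w=100,h=75): return cv2.resize(im[cy-h:cy+h,cx-w:cx+w],(400,300),interpolation=cv2.INTER_CUBIC)
p=proj(s,F(0,-60,.03)).astype(int); q=proj(c,F(0,-60,.03)).astype(int); print(p,q)
cv2.imwrite("pics/g.png",np.hstack([crop(s["color"],*p,1),crop(c["color"],*q,1)])[:,:,::-1])
E
python3 g.py
```

```text
False
down 21.6583 [ 0.4674 -0.2448  0.0275] 0.0856 0.0 [ 0.0153 -0.2771  0.1578]
closed 22.225 [ 0.4673 -0.2448  0.0273] 0.0277 60.0593 [-0.1878  0.1275  3.2429]
lift 22.525 [ 0.467  -0.2442  0.0423] 0.0274 59.3268 [-0.3597  0.4814 -4.2725]
behind bore 2 24.6333 [ 0.5579 -0.1709  0.0423] 0.0271 59.3169 [ 0.1938  0.2183 -4.0058]
True
stand 25.3 [ 0.5588 -0.1709  0.0274] 0.0274 60.3242 [-0.5736  0.8683  4.5126]
z0 0.027332065866549397
[317 227] [352 238]
```

View pics/g.png

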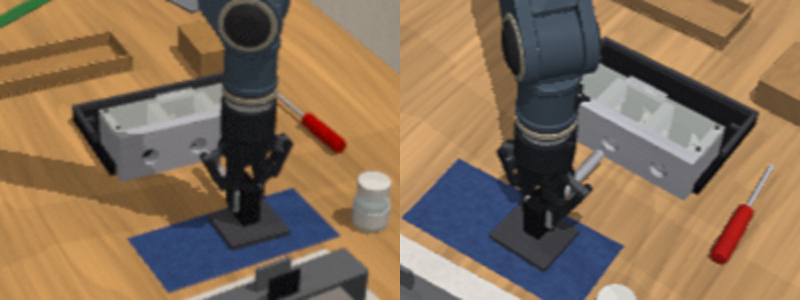

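```bash
cat > i.py <<'E'
from h import *
import sys
X=float(sys.argv[1]); z0=.0273
h=F(X,-43-25-135,z0+.001); manip.move_linear(h,vel=.1); st("start")
t=lambda d:F(X,-43+d-135,z0+.001)
print(manip.move_linear(t(17),vel=.06,force_limit=8)); st("in bore")   # tip 17 mm in: must be free
if np.hypot(*(manip.get_state()["position"]-t(17))[:2])<.003:
    print(manip.move_linear(t(95),vel=.06,force_limit=30)); st("pushed")
w=snap("wrist"); import pickle; pickle.dump(w,open(f"I{int(X)}.pkl","wb")); save(w,f"i{int(X)}")
E
python3 i.py 0
```

```text
start 25.7 [ 0.5578 -0.1704  0.028 ] 0.0271 59.3232 [-1.1353  0.0537 -4.1078]
False
in bore 26.55 [ 0.5593 -0.1291  0.0284] 0.0273 59.3224 [ 0.1923  0.4493 -4.9078]
False
pushed 28.0 [ 0.5613 -0.0508  0.0283] 0.0277 59.3926 [-0.2928 -0.104  -2.9512]
```

View pics/i0.png

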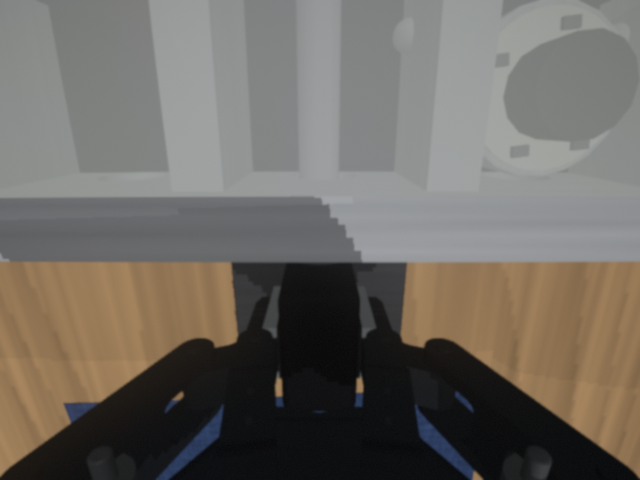

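```bash
cat > j.py <<'E'
from h import *
manip.move_linear(F(0,-43-25-135,.0283),vel=.15); st("back")
E
python3 j.py && python3 i.py 78
```

```text
back 29.0 [ 0.5582 -0.1691  0.028 ] 0.0272 59.3927 [-0.5502  0.3288 -3.7832]
start 29.9333 [ 0.6353 -0.1727  0.0281] 0.0272 59.3926 [ 0.7433  0.0936 -4.1898]
False
in bore 30.7833 [ 0.6372 -0.1313  0.0284] 0.0277 59.3924 [ 1.229  -0.0678 -3.0865]
False
pushed 32.2333 [ 0.6392 -0.0529  0.0283] 0.0275 59.3816 [-0.1391  0.491  -4.4461]
```

```bash
cat > k.py <<'E'
from h import *
import pickle
manip.move_linear(F(78,-43-30-135,.0283),vel=.15)
manip.move_linear(F(70,-43-35-135,.042),vel=.15); st("back")
p=np.array([.491,-.199,.042]); a=np.radians(2)
manip.move_linear(p,vel=.08,attitude=[np.pi,0,a]); st("over mat")
p[2]=.031; manip.move_linear(p,vel=.06)
p[2]=.023; print(manip.move_linear(p,vel=.02,force_limit=4)); st("stand")
manip.open_gripper(); p[2]=.15; manip.move_linear(p,vel=.2); st("up")
q=F(20,90); manip.goto([q[0],q[1]-.0,.30],[np.pi,0,np.pi/2+PSI]); 
w=snap("wrist"); save(w,"k_w"); c=snap("scene"); s=snap("side"); pickle.dump((w,c,s),open("K.pkl","wb")); st("look")
m={}
for cam,S in(("wrist",w),("scene",c),("side",s)):
    for d in manip.mark_of("module2_c",cam)[:5]: print(cam,round(d["confidence"],2),np.round(d["at"]),at_z(S,d["at"],.042).round(4))
P,C=cloud(w); x,y,z=P.T
for n,k in {"stems":(z>.058)&(z<.068)&(y>.07)&(y<.2),"discs":(z>.038)&(z<.05)&(y>.07)&(y<.2)}.items():
    print(n,k.sum())
    img=np.zeros((300,400),np.uint8); ij=((P[k][:,:2]-[.4,.0])*1000).astype(int); ok=(ij>=0).all(1)&(ij[:,0]<400)&(ij[:,1]<300); img[ij[ok,1],ij[ok,0]]=255
    img=cv2.morphologyEx(img,cv2.MORPH_CLOSE,np.ones((5,5)))
    for ct in cv2.findContours(img,cv2.RETR_EXTERNAL,cv2.CHAIN_APPROX_NONE)[0]:
        if cv2.contourArea(ct)>200: (cx,cy),r=cv2.minEnclosingCircle(ct); print("  ",.4+cx/1000+.0005,cy/1000+.0005,r)
k=(y>.22)&(x>.3)&(x<.62)&(z>.022)&(z<.036); print("rim",k.sum(), rect(P[k]) if k.sum()>50 else "")
cv2.imwrite("pics/k.png",cv2.resize(np.hstack([w["color"],c["color"]])[:,:,::-1],(800,300),interpolation=cv2.INTER_AREA))
E
python3 k.py
```

```text
back 33.525 [ 0.6285 -0.1822  0.043 ] 0.0273 59.8886 [ 0.2638  0.279  -3.4989]
over mat 35.4 [ 0.4914 -0.1989  0.042 ] 0.0273 59.6907 [-0.0341 -0.9295 -3.7735]
True
stand 36.0333 [ 0.4914 -0.1993  0.0273] 0.0274 60.7645 [0.7968 0.1889 4.3115]
up 37.4 [ 0.4904 -0.1983  0.1491] 0.0854 0.0 [-0.0029  0.6712  0.1356]
look 38.925 [0.5857 0.12   0.2996] 0.0853 0.0 [-0.0037 -0.3717 -0.437 ]
wrist 0.84 [304. 200.] [0.5657 0.1155 0.042 ]
scene 0.67 [381. 210.] [0.5735 0.1067 0.042 ]
side 0.39 [299. 200.] [0.5705 0.1243 0.042 ]
side 0.33 [333. 268.] [ 0.5044 -0.2361  0.042 ]
stems 1397
   0.5635681762695313 0.11602500152587891 16.049264907836914
   0.6414071807861328 0.11414970397949219 16.115692138671875
discs 2792
   0.5633495178222656 0.11603883361816407 30.058652877807617
   0.6415 0.114 30.335721969604492
rim 1870 (array([0.37308934, 0.3154494 ]), array([76.56361389, 46.05952072]), -0.9391937255859375)
```

View pics/k.png

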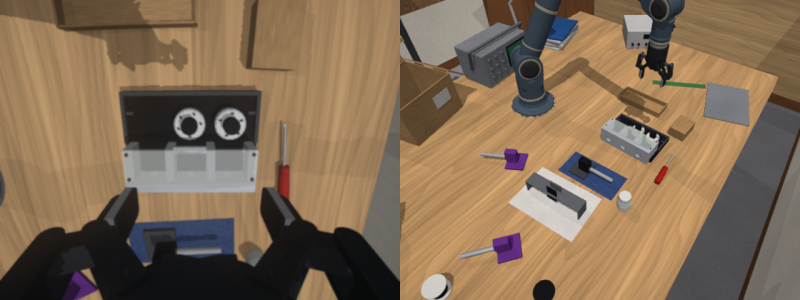

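```bash
cat > l.py <<'E'
from h import *
manip.goto([.46,.25,.30],[np.pi,0,np.pi/2+PSI]); w=snap("wrist"); st("tray look")
P,C=cloud(w); x,y,z=P.T
k=(y>.24)&(y<.45)&(x>.28)&(x<.63)&(z>.022)&(z<.036); 
print("rim",k.sum(), rect(P[k]),np.median(z[k]))
lo,hi=np.percentile(P[k][:,:2],[0.5,99.5],axis=0);print(lo,hi)
k=(abs(y-.34)<.02)&(abs(x-.46)<.08)&(z<.02); print("floor z",np.median(z[k]))
for d in manip.mark_of("carton_in","wrist")[:2]: print(d,at_z(w,d["at"],.005))
save(w,"l_w")
E
python3 l.py
```

```text
tray look 39.875 [0.4613 0.2485 0.3005] 0.0851 0.0 [ 0.8374 -0.7042  0.7497]
rim 3111 (array([0.46649759, 0.29480634]), array([223.07014465,   6.96203423]), -0.7161636352539062) 0.028614773082542844
[0.33610463 0.2916251 ] [0.58541312 0.39338226]
floor z 0.0040505957566309425
{'at': [318.5, 114.9], 'confidence': 0.8} [0.46122829 0.34120441 0.005     ]
```

View pics/l_w.png

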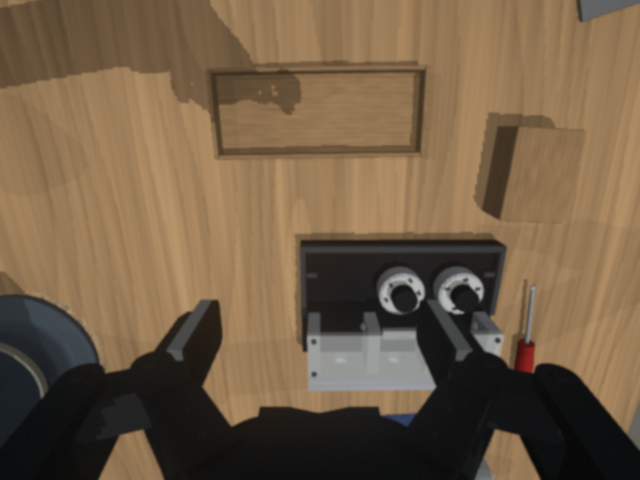

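```bash
cat > m.py <<'E'
from h import *
import sys
mx,my,tx,ty=map(float,sys.argv[1:]); a=[np.pi,0,np.pi/2+PSI]
g=np.array([mx,my,0]); t=np.array([tx,ty,0]); Z=lambda p,z:p+[0,0,z]
manip.goto(Z(g,.13),a); manip.move_linear(Z(g,.09),vel=.12)
print(manip.move_linear(Z(g,.0458),vel=.06,force_limit=6)); st("down")
manip.close(); st("closed"); zg=manip.get_state()["position"][2]
manip.move_linear(Z(g,.12),vel=.12); st("lift")
assert manip.get_state()["grip_width"]>.028
manip.move_linear(Z(t,.12),vel=.2); manip.move_linear(Z(t,zg-.015+.012),vel=.12); st("over tray")
print(manip.move_linear(Z(t,zg-.015-.004),vel=.025,force_limit=4)); st("placed")
manip.open_gripper(); manip.move_linear(Z(t,.15),vel=.2); st("up")
E
python3 m.py .6414 .1141 .516 .3425
```

```text
False
down 42.3833 [0.6417 0.114  0.0461] 0.0855 0.0 [ 0.3153 -0.023   0.6057]
closed 42.9333 [0.642  0.1141 0.0465] 0.0298 59.5917 [-0.4491 -0.0851  4.7988]
lift 43.7 [0.6407 0.1144 0.1193] 0.0298 59.4489 [-0.2328  0.0695 -2.5382]
over tray 45.9333 [0.5167 0.3424 0.044 ] 0.03 59.4384 [ 0.3296 -0.6196 -2.1716]
True
placed 46.4417 [0.5159 0.3427 0.0315] 0.03 59.8867 [-1.4874  0.2461  5.1944]
up 47.775 [0.5151 0.3425 0.149 ] 0.0856 0.0 [ 0.1204 -0.8456 -0.8636]
```

```bash
python3 m.py .5635 .116 .406 .3425
cat > n.py <<'E'
from h import *
manip.goto([.45,.12,.33],[np.pi,0,np.pi/2+PSI]); w=snap("wrist"); c=snap("scene"); s=snap("side"); st("look")
P,C=cloud(w); x,y,z=P.T
for lo,hi in((.042,.055),(.024,.034)):
    k=(z>lo)&(z<hi)&(y>.3)&(y<.385)&(x>.36)&(x<.57); print(lo,k.sum(),np.median(z[k]))
P,C=cloud(s); x,y,z=P.T
for n,k in {"cover":(y<-.25)&(z>.055)&(z<.075)&(x<.66),"handle":(y<-.1)&(y>-.3)&(z>.06)&(z<.08)&(x<.6)}.items(): print(n,rect(P[k]),np.median(z[k]))
cr=cv2.resize(c["color"][120:360,160:480],(640,480))
cv2.imwrite("pics/n.png",cv2.resize(np.hstack([w["color"],cr])[:,:,::-1],(800,300),interpolation=cv2.INTER_AREA))
E
python3 n.py
```

```text
False
down 50.0667 [0.5638 0.1159 0.046 ] 0.0854 0.0 [ 0.1462 -0.0556  0.2822]
closed 50.6167 [0.5641 0.116  0.0465] 0.03 59.2293 [-0.5978 -0.1711  4.9427]
lift 51.3833 [0.5628 0.1162 0.1193] 0.0296 59.3571 [-0.4796  0.1579 -2.1149]
over tray 53.7083 [0.4066 0.3425 0.0439] 0.0298 59.3508 [ 0.7145 -0.3953 -1.245 ]
True
placed 54.2167 [0.4059 0.3427 0.0314] 0.0294 59.8686 [-1.684  -0.0804  4.2272]
up 55.5417 [0.4051 0.3423 0.1491] 0.0851 0.0 [-0.6924 -0.1785 -0.6475]
look 56.8083 [0.4494 0.1214 0.3286] 0.0854 0.0 [ 0.8603 -0.2279 -0.0552]
0.042 213 0.047248735230756456
0.024 1642 0.02902250785025212
cover (array([ 0.48846042, -0.38337721]), array([250.58322144,  60.38048935]), 4.106496810913086) 0.06381580458154601
handle (array([ 0.4905, -0.202 ]), array([51., 34.]), 0.0) 0.06822266652208758
```

View pics/n.png

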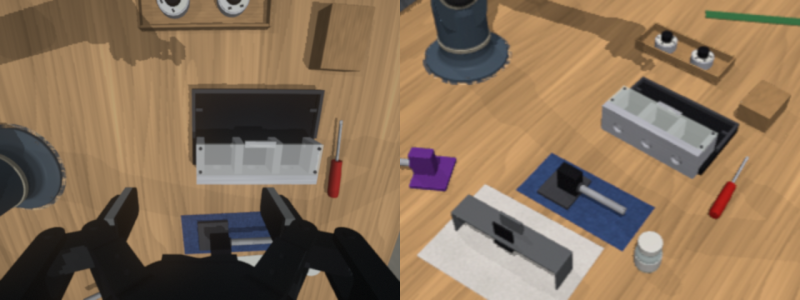

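The picture shows both modules stem up in the tray, at about (665,40) and (702,55) in the right half. All three bays are empty. The ejector stands on the mat at (570,180), the cover stands on the sheet, and the bystanders haven't moved.

```bash
python3 -c "
from h import *
print(manip.job_done())"
```

```text
the job is handed in; nothing more can be done
None
```

The job is handed in at about 57 s of the 208 s: the cover stands on the white sheet, both modules present (bays 2 and 3; bay 1 was empty) stand stem up in the tray, the ejector is back on the blue mat, and the jar, screwdriver and small carton are untouched.

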